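Hang the tyre-lever holder on its two pins

TASK

Hang the orange tyre-lever holder on the small pegboard panel: both of its big end holes go over the two upright steel pins at once, and its top plate is to rest level, fully down on both arms. Either way round will do. Let go of it, and leave the aluminium pressure gauge where it lies.

Things in the scene. Friction and masses are not known exactly. Their poses are not given: they have to be found in the camera images.
- holder_mid (a point): Centre (half-way up) of the loose orange holder, 126 mm high, upright; z up, y its long side; half-turn symmetric. Cup 50 (x) x 100 (y) x 70 high; on it a plate 54 x 220 x 6, underside 7 mm above this point, with two 30 mm holes at y = -80, +80, x = 0 (the narrow slots are for levers); on its middle a black grip block 24 (x) x 40 (y) x 50 high, top 63 mm above this point: pinch along y.
- hooks_mid (a point): Midway between the pins of a fixed pegboard panel, level with the arms' tops, 140 mm above the shelf. z up, y from pin to pin, x into the panel. Upright pins 8 mm thick, 25 mm tall, at y = -80, +80, x = 0, each on a level arm 16 mm wide that runs 35 mm past it. Panel face at x = +50, 300 mm wide, top 45 mm above this point. Hung, the plate's underside is at this height, the cup between the arms.
- gauge: Loose round aluminium pressure gauge lying face up, to be left alone: 66 mm across, 31 mm high, white dial, red needle, brass stem 14 mm thick to its -x, ending 58 mm from the middle. Origin at the middle of its underside. A black lidded tin (86 mm across, 61 high) and a red scraper (145 mm long) lie near it.
Things that resemble listed ones, but are neither listed nor needed, are in the scene too. Of the things shaped like the part that bears holder_mid, the orange one is meant.

How it is judged:
At the end, for the whole second after the job is handed in: Holder hung with both holes over the pins: centre within 18 mm of the pins' midpoint along and across the panel, plate down on the arms (holder centre 7 mm below the arm tops, -7/+8 mm), in line within 15 degrees either way round, upright within 8 degrees, at rest (x of holder_mid in the frame of hooks_mid between -0.018 and 0.018 m and y of holder_mid in the frame of hooks_mid between -0.018 and 0.018 m and z of holder_mid in the frame of hooks_mid between -0.014 and 0.001 m and angle between the y axis of holder_mid and the y axis of hooks_mid, either way round below 0.26 rad and angle between holder_mid's own z axis and vertical below 0.14 rad and linear speed of holder below 0.03 m/s); the robot touches nothing.
It fails at once if the pressure gauge is moved by more than 30 mm (distance of gauge from where it was at the start of the episode above 0.03 m).
It also fails if it takes over 42 s, if anything falls off the work surface, if the arm or the gripper's body presses on something with over 40 N, if the wrist force passes 120 N, or if a joint passes its speed limit or range.

ROBOT

A 6-joint arm with a two-finger parallel gripper is mounted at the origin on the work surface. World frame = base frame: x ahead of the robot, y to its left, z up, the work surface at z = 0. Lengths are in m, angles in rad, forces in N, time in s.
With the tool pointing down it reaches from about 0.375 to 0.9 m from the base axis. Payload 3.1 kg.
Tool frame: the origin (TCP) lies on the centre line of the jaws, within the pads' length; the fingertips stand ahead of it and the grasp point (between the pads) lies 3 mm ahead of it (robot.tip_reach is the z of the fingertips in the tool frame, in m); z points along the fingers, y is the line along which they close (so a half turn about z gives the same grasp; the last joint's range is limited). The gripper opens to 87 mm and grips with 3 to 60 N. Pads are 19 mm wide; open, the fingers measure 117 mm over their backs; the gripper's body (75 mm by 190 mm) begins 51 mm behind the grasp point.
Start: joints at [1.157, 0.527, 1.433, -0, 1.181, -0.178], TCP at [0.145, 0.608, 0.245] pointing down, gripper open.
Joint ranges: [-3.08, 3.08], [-0.75, 2.2], [0.22, 2.44], [-1.43, 4.57], [0, 2.65], [-2.85, 2.85]. Speed limits (rad/s): [2.79, 2.79, 3.14, 3.14, 3.14, 3.14].

INTERFACE

Orientations are given as a unit quaternion [x, y, z, w].
In Python, from rig import sensors, eyes, ticket, robot gives the robot as it stands.
- The arm moves only by the tool drive_tool, never from a script. Its argument "deltas" is a list that holds one entry, the list of rows, each a list of 6 numbers: the shift along the tool's x, y, z in mm, then the turn, a rotation vector about the tool's x, y, z in rad. A call has 1 to 8 rows; each row shifts and turns the commanded pose from where the row before left it, along the tool's axes as they then stand; what a row does not reach is not made up. A row lasts 1/12 s, in which the tool goes at most 41.7 mm and 7.16 degrees, less where a joint would pass 70% of its speed; a pose out of reach is approached as far as the arm can. A call is refused whole if a number of a shift passes 41.7 or a number of a turn 0.125, either way. A call with a gripper value outside its range is refused whole. "gripper" is the opening in per cent of the stroke, from 0 (shut) to 100 (fully open), set as the call begins (left out, the last holds). The fingers move at their own pace and stop on an object; "squeeze" is the grip in N (left out, the last holds). Time passes only in rows, so rows that do not move let the fingers close. It gives the time, the measured TCP pose, the force, the opening and the grip force at its end, in the units of the state.
- sensors.get_obs(): the state, without advancing time (a new reading comes with each control period).
- eyes.camera(name): name is "scene" or "top"; returns a dict with "img" (480x640x3 uint8, red, green, blue), "fov_y" (degrees; the focal length in pixels is half the picture's height over the tangent of half this angle, whatever the lens; pixels are square), "cx", "cy" (the principal point, pixels), "xyz" and "attitude" of the camera in the world. Camera axes: x right, y up, looking along -z (the intrinsics and any distortion apply to the point x, -y, -z); pixel columns grow to the right and rows downward; lengths in m; the calibration is good to about 2 mm. A picture is of the moment at which its call begins. There is no depth.
- ticket.hand_in(): hands the job in; it is judged then, once.
The state is a dict: "time": time; "q": joint angles; "joint_velocities": joint speeds; "joint_torque": joint torques, N m; "position": TCP position; "tool_rot": TCP orientation; "ft_force": force on the tool from outside, world axes, zero at the start; "moment": the same for the moment, N m; "grip_width": finger opening in m; "grip_force": force on a finger pad.
Only numpy, scipy, OpenCV 4.12 (cv2) and the standard library are available. Lean on these libraries where they do the work, as an engineer would, in place of code of your own. Each camera call takes 0.05 s, during which the arm holds its last target. There are 200 camera calls.

## Working session

There is one attempt and no reset: what is moved stays moved. The work goes in short steps, Python scripts to look and compute and a tool call to move; the robot and the scene stay as the last step left them, time stands still between calls to the robot, and variables do not carry over. Pictures are saved under pics/ and viewed, at most 10 in all, crops included, and the job is handed in when it is done.

Besides the shell and the picture viewer there is one more tool, called after "Request:" as name(argument=value, ...) on one line, values as JSON. drive_tool: Moves the arm, as the interface text tells. Its arguments: {"type":"object","properties":{"deltas":{"type":"array"},"gripper":{"type":"number"},"squeeze":{"type":"number"}},"required":["deltas"]}

```bash
mkdir -p pics; ls; python3 - <<'E'
from rig import sensors, eyes, ticket, robot
import cv2,json
for n in("scene","top"):
    c=eyes.camera(n); cv2.imwrite(f"pics/{n}0.png",c["img"][:,:,::-1]); print({k:v for k,v in c.items() if k!="img"})
print(sensors.get_obs(), robot.tip_reach)
E
```

```text
pics
{'fov_y': 46.38423298061552, 'cx': 314.61647479662713, 'cy': 239.93924513766405, 'xyz': array([1.18540971, 0.27395535, 1.09148804]), 'attitude': array([0.15524634, 0.271683  , 0.82361729, 0.4730132 ])}
{'fov_y': 49.340244243620994, 'cx': 323.1220733629861, 'cy': 242.45463553750974, 'xyz': array([ 0.33333353, -0.11229404,  1.3071834 ]), 'attitude': array([ 0.07273711, -0.06849901, -0.67441186,  0.73156397])}
{'time': 0.1, 'q': array([ 1.15752717e+00,  5.28362522e-01,  1.43380541e+00,  1.42833453e-05,
        1.18138246e+00, -1.78502472e-01]), 'joint_velocities': array([ 2.54765946e-04, -1.89981842e-03, -3.05502051e-03,  1.74280010e-03,
        1.03470054e-03,  9.35032225e-05]), 'joint_torque': array([-1.25912406e-04, -4.40987206e+01, -1.77150500e+01,  6.34612190e-02,
        5.33189694e-02, -4.10324139e-05]), 'position': array([0.14509799, 0.60727853, 0.24366606]), 'tool_rot': array([ 1.17116605e-01,  9.93117688e-01, -9.34408510e-04, -2.91743931e-04]), 'ft_force': array([-0.36755056, -1.00896401,  0.40815598]), 'moment': array([ 0.00733694,  0.0205141 , -0.08147721]), 'grip_force': 0.0, 'grip_width': 0.08670300280847561} 0.022
```

View pics/scene0.png

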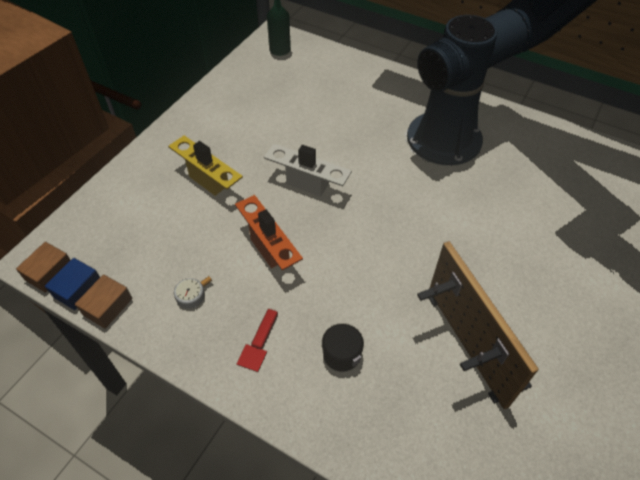

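View pics/top0.png

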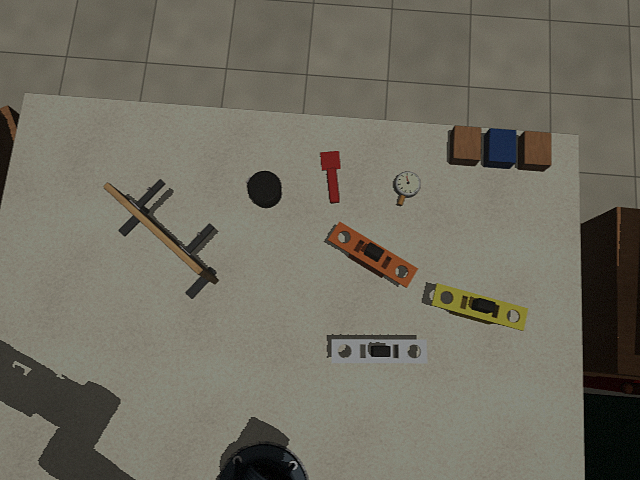

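The top view shows the orange holder centred near (372,253), with its holes near (344,237) and (402,271). The panel runs from (107,185) to (215,280), with arms near (150,195) and (203,238). The gauge is at (406,184) and the tin at (264,189). Next I'll measure the holder and enlarge the panel.

```bash
cat > h.py <<'E'
import numpy as np, cv2
from scipy.spatial.transform import Rotation as R
from rig import sensors, eyes, ticket, robot
def ray(c,u,v):
    f=240/np.tan(np.radians(c["fov_y"])/2)
    d=R.from_quat(c["attitude"]).apply([(u-c["cx"])/f,-(v-c["cy"])/f,-1]); return np.array(c["xyz"]),d
def onz(c,u,v,z):
    o,d=ray(c,u,v); return o+d*(z-o[2])/d[2]
def proj(c,p):
    f=240/np.tan(np.radians(c["fov_y"])/2)
    q=R.from_quat(c["attitude"]).inv().apply(np.array(p)-c["xyz"]); return c["cx"]+f*q[0]/-q[2], c["cy"]-f*q[1]/-q[2]
def tri(c1,p1,c2,p2):
    o1,d1=ray(c1,*p1);o2,d2=ray(c2,*p2)
    s=np.linalg.lstsq(np.c_[d1,-d2],o2-o1,rcond=None)[0]
    a,b=o1+d1*s[0],o2+d2*s[1]; return (a+b)/2,np.linalg.norm(a-b)
def holes(c,z=.076):
    h=cv2.cvtColor(c["img"],cv2.COLOR_RGB2HSV); m=cv2.inRange(h,(4,150,60),(15,255,255))
    cs,hi=cv2.findContours(m,cv2.RETR_CCOMP,cv2.CHAIN_APPROX_NONE)
    r=[]
    for k,hh in zip(cs,hi[0]):
        if hh[3]>=0 and cv2.contourArea(k)>15:
            (u,v),s,_=cv2.minAreaRect(k); M=cv2.moments(k); u,v=M["m10"]/M["m00"],M["m01"]/M["m00"]
            r.append((round(u,1),round(v,1),cv2.contourArea(k),onz(c,u,v,z).round(4)))
    return r,m
E
python3 - <<'E'
from h import *
S=eyes.camera("scene");T=eyes.camera("top")
for c in(S,T):
    for x in holes(c)[0]: print(x)
    print()
a=cv2.resize(S["img"][225:420,405:545],None,fx=4,fy=4*.75*1.0,interpolation=cv2.INTER_CUBIC) 
a=cv2.resize(S["img"][230:420,405:545],(420,570),interpolation=cv2.INTER_CUBIC)
b=cv2.resize(T["img"][170:305,95:222],(381,405),interpolation=cv2.INTER_CUBIC)
o=np.zeros((570,801,3),np.uint8);o[:,:420]=a;o[:405,420:]=b
o=np.clip(o.astype(float)*1.8,0,255).astype(np.uint8)
cv2.imwrite("pics/panel.png",o[:,:800,::-1])
E
```

```text
(286.3, 254.1, 105.0, array([ 0.603 , -0.1403,  0.076 ]))
(277.7, 240.1, 18.5, array([ 0.5802, -0.1773,  0.076 ]))
(250.6, 207.6, 124.5, array([ 0.5322, -0.2837,  0.076 ]))

(401.0, 271.4, 144.0, array([ 0.5275, -0.2849,  0.076 ]))
(386.0, 262.0, 61.5, array([ 0.5472, -0.248 ,  0.076 ]))
(372.2, 251.2, 290.5, array([ 0.5708, -0.2137,  0.076 ]))
(358.6, 245.5, 60.5, array([ 0.5821, -0.1802,  0.076 ]))
(343.6, 236.7, 137.5, array([ 0.6006, -0.1426,  0.076 ]))
```

View pics/panel.png

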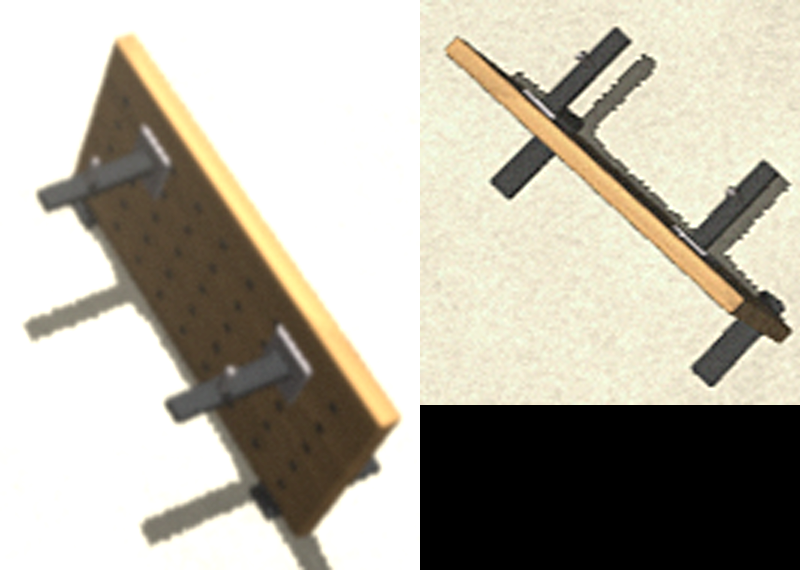

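The crops show the pin tops. In the scene view they are at crop (95,160) and (231,371), and in the top view at (731,190) and (583,55), in matching order. I'll triangulate them and cross-check against the panel top edge and the arm tips.

```bash
python3 - <<'E'
from h import *
S=eyes.camera("scene");T=eyes.camera("top")
s=lambda x,y:(405+x/3-.33,230+y/3-.33); t=lambda x,y:(95+(x-420)/3-.33,170+y/3-.33)
for n,a,b in [("pinA",(95,160),(731,190)),("pinB",(231,371),(583,55)),("edgeA",(118,42),(745,303)),("edgeB",(382,425),(458,38)),("tipA",(43,193),(774,172)),("tipB",(172,408),(622,37))]:
    p,e=tri(S,s(*a),T,t(*b)); print(n,p.round(4),round(e,4))
for n,b,z in [("pinA",(731,190),.165),("pinB",(583,55),.165),("tipA",(771,168),.14),("tipB",(620,34),.14),("eA",(745,303),.185),("eB",(458,38),.185)]: print("top",n,onz(T,*t(*b),z).round(4))
for n,b,z in [("pinA",(95,160),.165),("pinB",(231,371),.165),("eA",(118,42),.185),("eB",(382,425),.185)]: print("scene",n,onz(S,*s(*b),z).round(4))
for x,(u1,v1) in [("hA",(286.3,254.1)),("hB",(250.6,207.6))]:
    print(tri(S,(u1,v1),T,(343.6,236.7) if x=="hA" else (401,271.4)))
from scipy.spatial.transform import Rotation as R
print(R.from_quat(sensors.get_obs()["tool_rot"]).as_matrix().round(3))
E
```

```text
pinA [0.5638 0.1846 0.1627] 0.0002
pinB [0.6595 0.3122 0.1598] 0.0018
edgeA [0.478  0.1614 0.1752] 0.002
edgeB [0.6593 0.3988 0.181 ] 0.0001
tipA [0.5861 0.1616 0.134 ] 0.0011
tipB [0.6847 0.2924 0.1328] 0.0014
top pinA [0.5633 0.1841 0.165 ]
top pinB [0.6583 0.3094 0.165 ]
top tipA [0.5879 0.1623 0.14  ]
top tipB [0.6846 0.2925 0.14  ]
top eA [0.4771 0.1581 0.185 ]
top eB [0.6581 0.397  0.185 ]
scene pinA [0.5654 0.1847 0.165 ]
scene pinB [0.662  0.3128 0.165 ]
scene eA [0.485  0.1635 0.185 ]
scene eB [0.6617 0.3982 0.185 ]
(array([ 0.60117017, -0.14228518,  0.07221155]), np.float64(0.0011509704408393102))
(array([ 0.52858897, -0.28610437,  0.07085026]), np.float64(0.0009421450537697724))
[[-0.973  0.233 -0.   ]
 [ 0.233  0.973 -0.001]
 [ 0.    -0.001 -1.   ]]
```

Measured: the holder's holes are 160.3 mm apart, its centre is (0.565,-0.214) and its y line is at 63°. The pins are 159.5 mm apart with their midpoint at (0.6115,0.248) and a line at 53°. The panel face comes out about 54 mm behind the pins, against 50 mm specified. This is all consistent, so I'll move.

Request:
drive_tool(deltas=[[[-35,-15,-4,0,0,0],[-35,-15,-4,0,0,0],[-35,-15,-4,0,0,0],[-35,-15,-4,0,0,0],[-35,-15,-4,0,0,0],[-35,-15,-4,0,0,0],[-35,-15,-4,0,0,0],[-35,-15,-4,0,0,0]]], gripper=100)

```text
time: 0.97
position: [0.391, 0.4247, 0.2769]
tool_rot: [0.117, 0.993, 0.0, 0.0]
ft_force: [0.1, 0.8, -0.7]
grip_width: 0.0869
grip_force: 0.0
```

Request:
drive_tool(deltas=[[[-16,-29,0,0,0,0],[-16,-29,0,0,0,0],[-16,-29,0,0,0,0],[-16,-29,0,0,0,0],[-16,-29,0,0,0,0],[-16,-29,0,0,0,0],[-16,-29,0,0,0,0],[-16,-29,0,0,0,0]]])

```text
time: 1.63
position: [0.4604, 0.1691, 0.2767]
tool_rot: [0.117, 0.993, 0.0, 0.0]
ft_force: [1.0, 0.1, 1.0]
grip_width: 0.0871
grip_force: 0.0
```

Request:
drive_tool(deltas=[[[-16,-29,0,0,0,0],[-16,-29,0,0,0,0],[-16,-29,0,0,0,0],[-16,-29,0,0,0,0],[-16,-29,0,0,0,0],[-16,-29,0,0,0,0],[-16,-29,0,0,0,0],[-16,-29,0,0,0,0]]])

```text
time: 2.3
position: [0.5309, -0.0865, 0.2767]
tool_rot: [0.117, 0.993, 0.0, 0.0]
ft_force: [0.7, 0.5, 0.0]
grip_width: 0.0869
grip_force: 0.0
```

Request:
drive_tool(deltas=[[[-15.6,-29,0,0,0,0],[-15.6,-29,0,0,0,0],[-15.6,-29,0,0,0,0],[-15.6,-29,0,0,0,0],[0,0,0,0,0,0.118],[0,0,0,0,0,0.118],[0,0,35,0,0,0],[0,0,35,0,0,0]]])

```text
time: 2.97
position: [0.5663, -0.2137, 0.2082]
tool_rot: [0.234, 0.972, -0.001, 0.004]
ft_force: [0.8, -0.3, -0.4]
grip_width: 0.0873
grip_force: 0.0
```

Request:
drive_tool(deltas=[[[0,0,20,0,0,0],[0,0,20,0,0,0],[0,0,10,0,0,0],[0,0,0,0,0,0]]])

```text
time: 3.3
position: [0.5631, -0.2114, 0.1541]
tool_rot: [0.233, 0.972, 0.001, -0.003]
ft_force: [-0.2, 0.8, -0.2]
grip_width: 0.0872
grip_force: 0.0
```

```bash
python3 - <<'E'
from h import *
S=eyes.camera("scene");T=eyes.camera("top")
o=np.hstack([cv2.resize(c["img"][v:v+140,u:u+100],(400,560),interpolation=cv2.INTER_CUBIC) for c,u,v in((S,215,150),(T,325,180))])
cv2.imwrite("pics/pre.png",np.clip(o*1.5,0,255).astype(np.uint8)[:,:,::-1]); print(sensors.get_obs()["position"])
E
```

```text
[ 0.56489746 -0.212376    0.15694249]
```

View pics/pre.png

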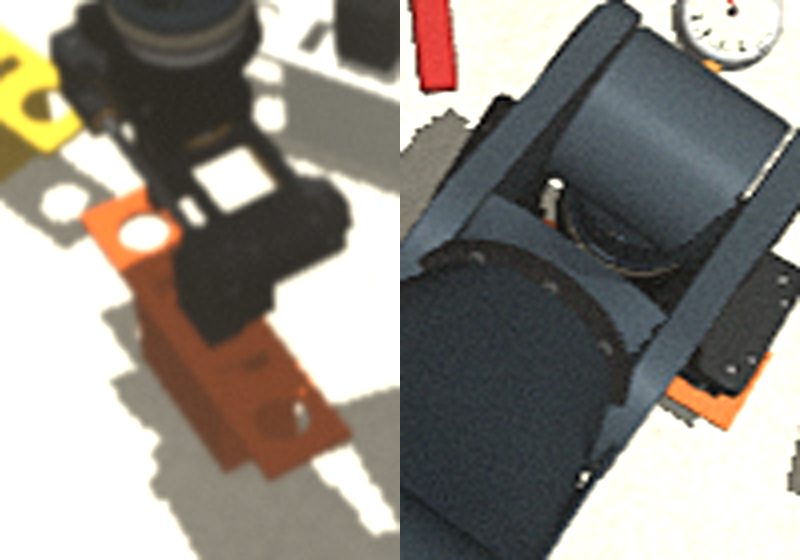

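The view shows the gripper over the holder's middle, lined up with the plate's long side and with the arm clear of the gauge. I'll descend and grip.

Request:
drive_tool(deltas=[[[0,0,15,0,0,0],[0,0,15,0,0,0],[0,0,14,0,0,0],[0,0,0,0,0,0],[0,0,0,0,0,0]]])

```text
time: 3.82
position: [0.565, -0.2124, 0.1136]
tool_rot: [0.233, 0.972, -0.0, 0.001]
ft_force: [0.5, 0.2, 0.8]
grip_width: 0.0875
grip_force: 0.0
```

Request:
drive_tool(deltas=[[[0,0,0,0,0,0],[0,0,0,0,0,0],[0,0,0,0,0,0],[0,0,0,0,0,0],[0,0,0,0,0,0],[0,0,0,0,0,0],[0,0,0,0,0,0],[0,0,0,0,0,0]]], gripper=0, squeeze=40)

```text
time: 4.48
position: [0.5645, -0.2122, 0.1125]
tool_rot: [0.233, 0.972, -0.0, -0.0]
ft_force: [0.3, 0.4, 0.1]
grip_width: 0.0414
grip_force: 1.1
```

Request:
drive_tool(deltas=[[[0,0,0,0,0,0],[0,0,0,0,0,0],[0,0,0,0,0,0],[0,0,-5,0,0,0],[0,0,-10,0,0,0],[0,0,-15,0,0,0],[0,0,0,0,0,0],[0,0,0,0,0,0]]])

```text
time: 5.15
position: [0.5652, -0.2124, 0.1437]
tool_rot: [0.233, 0.972, -0.0, 0.001]
ft_force: [-0.1, -0.8, -2.3]
grip_width: 0.0394
grip_force: 40.0
```

Request:
drive_tool(deltas=[[[0,0,-20,0,0,0],[0,0,-25,0,0,0],[0,0,-30,0,0,0],[0,0,-30,0,0,0],[0,0,-30,0,0,0],[0,0,-20,0,0,0],[0,0,-15,0,0,0],[0,0,0,0,0,0]]])

```text
time: 5.82
position: [0.5659, -0.2128, 0.3159]
tool_rot: [0.233, 0.972, -0.001, 0.003]
ft_force: [0.8, -0.3, -1.1]
grip_width: 0.0398
grip_force: 40.0
```

Request:
drive_tool(deltas=[[[4,10,0,0,0,0],[8,21,0,0,0,0],[11,28,0,0,0,0],[12,31,0,0,0,0],[12,31,0,0,0,0],[12,31,0,0,0,0],[12,31,0,0,0,0],[12,31,0,0,0,0]]])

```text
time: 6.48
position: [0.5859, 0.0188, 0.3098]
tool_rot: [0.233, 0.972, 0.0, -0.003]
ft_force: [1.0, 0.2, -2.2]
grip_width: 0.0396
grip_force: 40.0
```

Request:
drive_tool(deltas=[[[12,31,0,0,0,0],[12,31,0,0,0,0],[12,31,0,0,0,0],[12,31,0,0,0,0],[12,31,0,0,0,0],[11,28,0,0,0,0],[8,21,0,0,0,0],[4,10,0,0,0,0]]])

```text
time: 7.15
position: [0.6087, 0.2484, 0.3094]
tool_rot: [0.232, 0.973, -0.0, -0.003]
ft_force: [-0.3, 0.1, -2.3]
grip_width: 0.0396
grip_force: 40.0
```

Request:
drive_tool(deltas=[[[2,3,0,0,0,0.03],[0,0,0,0,0,0.055],[0,0,0,0,0,0.055],[0,0,0,0,0,0.035],[0,0,0,0,0,0],[0,0,0,0,0,0],[0,0,0,0,0,0]]])

```text
time: 7.73
position: [0.6097, 0.2477, 0.3115]
tool_rot: [0.317, 0.948, -0.001, -0.001]
ft_force: [0.3, 0.6, -2.4]
grip_width: 0.0397
grip_force: 40.0
```

```bash
python3 - <<'E'
from h import *
S=eyes.camera("scene");T=eyes.camera("top")
ob=sensors.get_obs();print(ob["position"],ob["tool_rot"])
r=R.from_quat(ob["tool_rot"]);mid=ob["position"]+r.apply([0,0,.0495]);print("mid",mid, r.as_matrix()[:2,1])
print(holes(S,mid[2]+.013)[0]); print(holes(T,mid[2]+.013)[0])
o=np.hstack([cv2.resize(c["img"][v:v+200,u:u+130],(390,600),interpolation=cv2.INTER_CUBIC) for c,u,v in((S,405,180),(T,95,130))])
cv2.imwrite("pics/over.png",np.clip(o*1.5,0,255).astype(np.uint8)[:,:,::-1])
E
```

```text
[0.61002866 0.24788644 0.31205497] [ 3.17225746e-01  9.48349919e-01 -2.89197506e-04 -4.16074439e-04]
mid [0.60998051 0.24787236 0.262555  ] [0.60168178 0.79873549]
[(496.6, 324.0, 219.5, array([0.6629, 0.311 , 0.2756]))]
[(186.1, 222.0, 201.0, array([0.5617, 0.183 , 0.2756]))]
```

View pics/over.png

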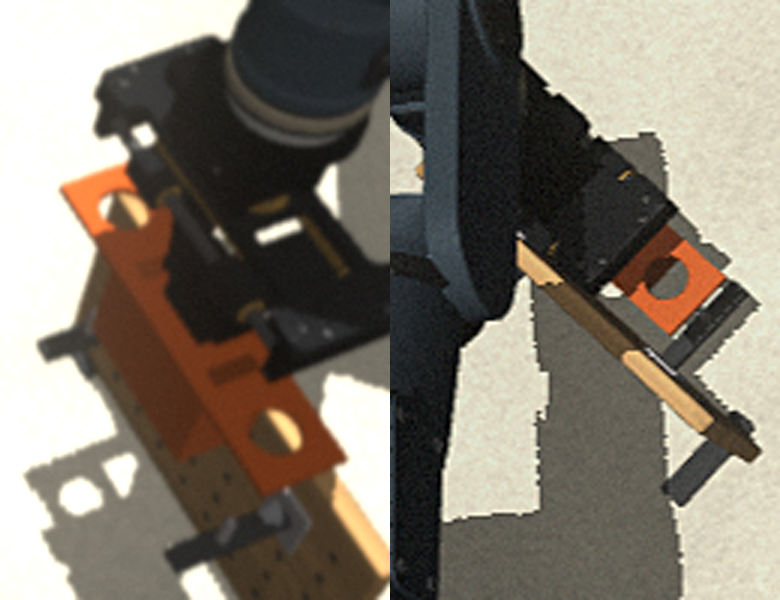

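The holes sit over the pins to within about 2 mm: A (0.562,0.183) against pin (0.563,0.184), and B (0.663,0.311) against pin (0.662,0.313). I'll lower it.

Request:
drive_tool(deltas=[[[0,0,10,0,0,0],[0,0,15,0,0,0],[0,0,20,0,0,0],[0,0,20,0,0,0],[0,0,12,0,0,0],[0,0,8,0,0,0],[0,0,5,0,0,0],[0,0,0,0,0,0]]])

```text
time: 8.5
position: [0.61, 0.2481, 0.2215]
tool_rot: [0.317, 0.948, -0.0, -0.001]
ft_force: [-0.6, -0.2, -1.7]
grip_width: 0.0398
grip_force: 40.0
```

Request:
drive_tool(deltas=[[[0,0,4,0,0,0],[0,0,4,0,0,0],[0,0,4,0,0,0],[0,0,4,0,0,0],[0,0,4,0,0,0],[0,0,4,0,0,0],[0,0,0,0,0,0]]])

```text
time: 9.08
position: [0.6096, 0.248, 0.1974]
tool_rot: [0.317, 0.948, -0.001, -0.001]
ft_force: [-1.1, -0.7, -1.9]
grip_width: 0.0396
grip_force: 40.0
```

Request:
drive_tool(deltas=[[[0,0,3,0,0,0],[0,0,3,0,0,0],[0,0,3,0,0,0],[0,0,2,0,0,0],[0,0,1.5,0,0,0],[0,0,0,0,0,0],[0,0,0,0,0,0]]])

```text
time: 9.67
position: [0.6103, 0.2481, 0.186]
tool_rot: [0.317, 0.948, -0.0, -0.0]
ft_force: [0.2, 1.0, -2.5]
grip_width: 0.0397
grip_force: 40.0
```

Request:
drive_tool(deltas=[[[0,0,1,0,0,0],[0,0,1,0,0,0],[0,0,0,0,0,0],[0,0,0,0,0,0]]])

```text
time: 10.0
position: [0.6102, 0.2481, 0.184]
tool_rot: [0.317, 0.948, -0.0, -0.0]
ft_force: [-0.5, -1.1, -2.6]
grip_width: 0.0399
grip_force: 40.0
```

Request:
drive_tool(deltas=[[[0,0,1,0,0,0],[0,0,1,0,0,0],[0,0,0.5,0,0,0],[0,0,0,0,0,0]]])

```text
time: 10.33
position: [0.6104, 0.2481, 0.1825]
tool_rot: [0.317, 0.948, 0.0, 0.0]
ft_force: [-1.9, -1.7, 3.8]
grip_width: 0.0395
grip_force: 40.0
```

```bash
python3 - <<'E'
from h import *
S=eyes.camera("scene")
print(sensors.get_obs()["position"],sensors.get_obs()["ft_force"])
cv2.imwrite("pics/down.png",np.clip(cv2.resize(S["img"][230:410,390:550],(533,600),interpolation=cv2.INTER_CUBIC)*1.6,0,255).astype(np.uint8)[:,:,::-1])
E
```

```text
[0.61042738 0.24813732 0.18241875] [-2.42558225 -2.18233959  4.09225088]
```

View pics/down.png

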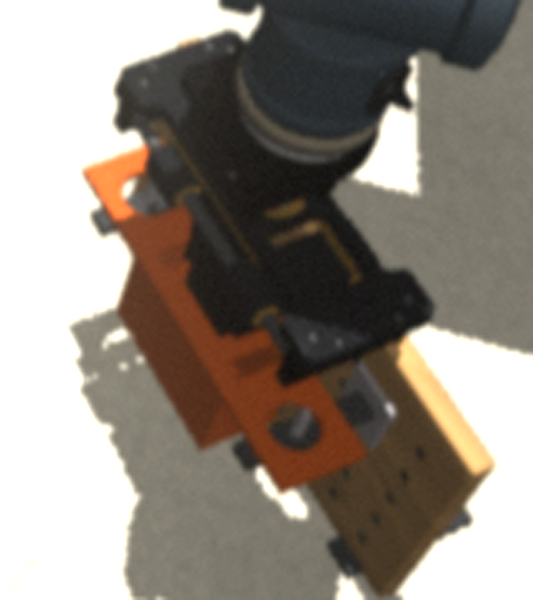

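The plate is resting on both arms with the pins inside the holes; the force has gone upward and the TCP is at the predicted 0.1825. I'll open part way and withdraw.

Request:
drive_tool(deltas=[[[0,0,0,0,0,0],[0,0,0,0,0,0],[0,0,0,0,0,0],[0,0,0,0,0,0],[0,0,0,0,0,0],[0,0,0,0,0,0]]], gripper=75)

```text
time: 10.88
position: [0.6103, 0.2482, 0.1813]
tool_rot: [0.317, 0.948, -0.0, -0.0]
ft_force: [-0.8, -0.1, 1.0]
grip_width: 0.0637
grip_force: 0.0
```

Request:
drive_tool(deltas=[[[0,0,-5,0,0,0],[0,0,-10,0,0,0],[0,0,-20,0,0,0],[0,0,-30,0,0,0],[0,0,-30,0,0,0],[0,0,-30,0,0,0],[0,0,-20,0,0,0],[0,0,0,0,0,0]]])

```text
time: 11.55
position: [0.613, 0.2489, 0.334]
tool_rot: [0.317, 0.948, 0.003, 0.006]
ft_force: [-0.9, -0.4, 1.6]
grip_width: 0.0651
grip_force: 0.0
```

Request:
drive_tool(deltas=[[[10,-25,0,0,0,0],[10,-30,0,0,0,0],[10,-30,0,0,0,0],[10,-30,0,0,0,0],[10,-30,0,0,0,0],[10,-30,0,0,0,0],[0,-20,0,0,0,0],[0,0,0,0,0,0]]])

```text
time: 12.22
position: [0.4412, 0.1268, 0.3263]
tool_rot: [0.318, 0.948, -0.001, -0.001]
ft_force: [0.3, 0.0, 0.4]
grip_width: 0.065
grip_force: 0.0
```

```bash
python3 - <<'E'
from h import *
S=eyes.camera("scene");T=eyes.camera("top")
print(sensors.get_obs()["position"],sensors.get_obs()["grip_width"])
for c in(S,T): print(holes(c,.146)[0])
o=np.hstack([cv2.resize(c["img"][v:v+200,u:u+130],(390,600),interpolation=cv2.INTER_CUBIC) for c,u,v in((S,405,210),(T,95,150))])
cv2.imwrite("pics/end.png",np.clip(o*1.6,0,255).astype(np.uint8)[:,:,::-1])
E
```

```text
[0.44500932 0.12836024 0.32686782] 0.06539336041709568
[(478.1, 357.5, 173.0, array([0.6622, 0.311 , 0.146 ])), (466.0, 337.6, 52.0, array([0.6359, 0.2774, 0.146 ])), (433.8, 287.6, 161.0, array([0.5651, 0.1827, 0.146 ]))]
[(171.9, 208.7, 316.0, array([0.6188, 0.2569, 0.146 ])), (151.6, 190.5, 138.0, array([0.6583, 0.3096, 0.146 ]))]
```

View pics/end.png

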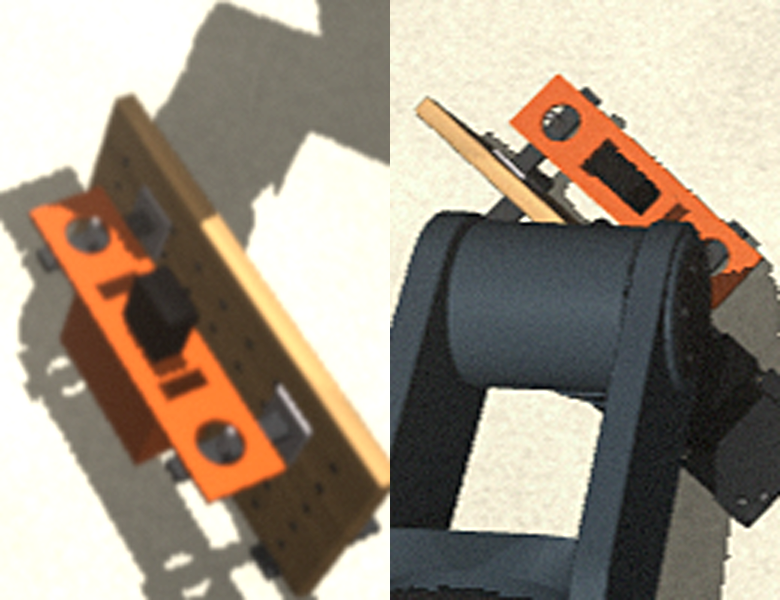

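The holder hangs level on both arms. Its holes sit at (0.662,0.311) and (0.565,0.183), so its middle is within about 2 mm of the pins' midpoint, and the gripper is clear. I'll hand it in.

```bash
python3 -c "
from rig import ticket; print(ticket.hand_in())"
```

```text
the job is handed in; nothing more can be done
None
```

The orange holder hangs level on both arms with the pins through its end holes, about 2 mm off the pins' midpoint. It was released and the job handed in at about 12 s; no verdict was shown, and nothing was moved near the gauge.

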